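# Shim the low corner of the cast plate until it is level, then stand the plaster cast on it

## Robot

A 7-joint arm with a two-finger parallel gripper is mounted at the origin on the work surface. World frame = base frame: x ahead of the robot, y to its left, z up, the work surface at z = 0. Lengths are in mm, angles in rad, forces in N, time in s.
With the tool pointing down it reaches from about 400 to 875 mm from the base axis. Payload 6.5 kg.
Tool frame: the origin (TCP) lies between the finger pads; the fingertips stand 22 mm ahead of it and the grasp point (between the pads) lies 3 mm ahead of it; z points along the fingers, y is the line along which they close (so a half turn about z gives the same grasp; the last joint's range is limited). The gripper opens to 88 mm and grips with 3 to 60 N. Pads are 18 mm wide; open, the fingers measure 123 mm over their backs; the gripper's body (75 mm by 187 mm) begins 45 mm behind the grasp point.
Start: joints at [-1.202, 0.536, -0.004, 1.538, 0.003, 1.067, -0.071], TCP at [273.793, 589.515, 260.716] pointing down, gripper open.
Joint ranges: [-2.7, 2.7], [-0.37, 2.16], [-1.27, 1.26], [0.24, 2.4], [-1.31, 4.45], [0.19, 1.91], [-2.76, 2.76]. Speed limits (rad/s): [2.39, 2.39, 3.14, 3.14, 3.14, 3.14, 3.14].

## Interface

Orientations are given as a 3x3 rotation matrix whose columns are the frame's x, y, z axes.
In Python, from plant import bot gives the robot as it stands. The module is installed in compiled form; this text tells all that it offers.
- The arm moves only by the shell command python3 -m crank 'ROWS'. ROWS is JSON, one flat list of numbers, 7 for each row, row after row: the shift along the tool's x, y, z scaled (see below), then the turn, a rotation vector about the tool's x, y, z scaled (see below), then the finger opening in mm, from 0 to 88.1. A call has 1 to 10 rows; each row is the pose to reach, as a shift and turn from the pose commanded when the call began, along the tool's axes at that moment; what a row does not reach only later rows make up. The controller multiplies each number of a shift by 250 mm and each number of a turn by 45 degrees. A row lasts 1/12 s, in which the tool goes at most 41.7 mm and 7.16 degrees, less where a joint would pass 70% of its speed; a pose out of reach is approached as far as the arm can. A call with a number of a shift or a turn outside -1 to 1 is refused whole. A call with a gripper value outside its range is refused whole. The fingers move at their own pace and stop on an object; the grip force is fixed at half the most. Time passes only in rows, so rows that repeat a pose let the fingers close. It gives the time, the measured TCP pose, the force, the opening and the grip force at its end, in the units of the state.
- bot.read_state(): the state, without advancing time (a new reading comes with each control period).
- bot.snapshot(name): name is "scene" or "top" or "wrist"; returns the picture (384x512x3 uint8, red, green, blue); there is no depth.
- bot.camera_info(name): a dict with "camera_matrix" (3x3 intrinsics, pixels), "dist_coeffs" ([k1, k2, p1, p2, k3] as OpenCV has them; the pictures are not rectified), "pose" (4x4, takes a point from camera to world coordinates); the wrist camera has in their place "tool_from_camera" (4x4, takes a point from camera to tool coordinates, whose origin is the TCP and whose axes are the flange's). Camera axes: x right, y down, z forward; pixel columns grow to the right and rows downward; lengths in mm; the calibration is good to about 2 mm. A picture is of the moment at which its call begins: read the wrist's pose just before it. camera_info takes no time and is no camera call.
- bot.hand_in(): hands the job in; it is judged then, once.
The state is a dict: "clock": time; "joint_pos": joint angles; "joint_velocities": joint speeds; "effort": joint torques, N m; "tcp_pos": TCP position; "orientation": TCP orientation; "force": force on the tool from outside, world axes, zero at the start; "wrist_torque": the same for the moment, N m; "opening": opening from 0.0 (shut) to 1.0 (fully open); "gripper_force": force on a finger pad.
Only numpy, scipy, OpenCV 4.12 (cv2) and the standard library are available. Lean on these libraries where they do the work, as an engineer would, in place of code of your own. Each camera call takes 0.05 s, during which the arm holds its last target. There are 200 camera calls.

## Task

Push the orange wedge shim, thin end first, under the low front foot of the aluminium plate until the bubble of the yellow level sits between its two red marks, and leave it there. Then set the yellow plaster cast gently and upright on the middle of the blue disc on the plate, with the bubble still between the marks. Do not bump the plate or the lamp over it, and leave the grey shim, the green bowl and the white bottle where they are.

Things in the scene. Friction and masses are not known exactly. Their poses are not given: they have to be found in the camera images.
- station: Fixed levelling station: plate, rear bearings, lamp. Origin about bench height (0 to 6 mm above it: the rear bearings stand higher or lower from start to start), 20 mm behind the plate's front edge, on its centre line. x horizontal, from the plate's front to its rear, away from the robot within 12 degrees; y left; z up
- pivot (a point): Middle of the plate's pivot axis (along station y), station x 150, z 28 mm. Aluminium plate: station x -20 to 165, y -90 to 90 mm, 8 mm thick, top 32 mm above the station's origin when level. Its weight lets the front sink to a stop. A yellow level, 130 x 30 x 22 mm, lies along x on it, centred at x 75, y -65 mm
- lamp_bar (a point): Middle of the underside of the white lamp bar over the strip before the plate: station x -97 to -27, y -140 to 160 mm, 181 to 207 mm high. At the end of the push the shim's fin is under the bar or nearly so: a hand holding it must lean back to the robot, 30 to 45 degrees from vertical. Lamp arm: along x from -95 to 185 at y -130, z 205 to 227 mm, to a post at x 170, y -130
- foot (a point): The plate's only front foot, at its left front corner (black rubber half-round, radius 6 mm, 36 mm long across y): where its underside is when the plate is level, 14 mm above the station's origin, station x 0, y 60 mm. Fixed to the station, axes as the station's. At the start the real underside is about 10 mm lower
- plate (a joint): Tilt of the plate, rad: 0 level, negative when the front foot is low (stop at -0.065), positive when it is too high (stop at 0.055). The foot is 150 mm from the pivot, so 0.01 rad is 1.5 mm at the foot
- bubble (a joint): Bubble of the level, m: 0 centred, positive towards the rear of the plate, negative towards the front; it moves to the higher side, 5 mm per 0.01 rad of tilt. The pale bubble is 20 mm long, the red marks are 14 mm either side of the middle, so it sits between them while within 4 mm of 0
- level_mid (a point): Middle of the level's vial, between the red marks, on top of the yellow level
- spot (a point): Middle of the blue-rimmed disc (110 mm across) on the top face of the plate, station x 85, y 20 mm; where the cast is to stand
- shim: Orange plastic wedge shim, loose, 145 mm long (x), 44 mm wide, 160 g. Origin at the centre of its underside. Thin end (3 mm) at x +72.5; the slope rises evenly to 27 mm at x -37.5 (2.2 mm per 10 mm), then a flat tail to x -72.5 mm. Friction holds it where it is pushed; pushing takes about 5 to 15 N. To level the plate its thin end must go 50 to 80 mm past the foot
- shim_fin (a point): Grip point on the orange shim's upright fin: shim x -55, y 0, 58 mm above its underside. The fin is 35 mm long (shim x -72.5 to -37.5), 22 mm thick (y), its top 80 mm above the underside
- shim_toe (a point): Middle of the thin end of the orange shim, on its underside
- cast: Yellow plaster dental cast, loose, about 220 g: block 66 mm (x) by 56 mm (y) by 30 mm high with a ridge of teeth on top to 41 mm. Origin at the centre of its underside
- thin_shim: Grey shim of the same outline but rising only to 10 mm: too thin for this job. Bystander, to be left alone
- mixing_bowl: Green bowl, 120 mm across, 70 mm high, origin at the centre of its underside. Bystander
- soap_bottle: White bottle with a blue cap, 64 mm across, 160 mm high, origin at the centre of its underside. Bystander
Mind the look-alikes: they are no part of the job. Leave any pink look-alike of the cast alone.

How it is judged (in metres and radians):
On the way, in this order (a step that is already met when the one before it is completed fails the run):
1. the orange shim is under the front foot and the bubble is between the marks, before the cast is on the plate (value of joint bubble between -0.004 and 0.004 m and x of shim_toe in the frame of foot between 0.02 and 0.115 m and y of shim_toe in the frame of foot between -0.035 and 0.035 m and angle between shim's own z axis and vertical below 0.06 rad and horizontal distance between cast and spot above 0.12 m), for 0.3 s.
2. the cast stands on the disc (horizontal distance between cast and spot below 0.02 m and z of cast in the frame of spot between -0.006 and 0.006 m), for 0.2 s.
At the end, for the whole second after the job is handed in: The bubble is within 4 mm of centred (plate level to 0.008 rad); the orange shim lies flat on the bench with its thin end 20 to 115 mm past the foot and within 35 mm of it sideways; the cast stands upright (within 0.06 rad) and at rest on the plate within 20 mm of the middle of the disc (all of step 2 and value of joint bubble between -0.004 and 0.004 m and x of shim_toe in the frame of foot between 0.02 and 0.115 m and y of shim_toe in the frame of foot between -0.035 and 0.035 m and angle between each of shim, cast's own z axis and vertical below 0.06 rad and linear speed of each of cast, shim below 0.02 m/s); the robot touches nothing.
It fails at once if a bystander is shifted by more than 30 mm (distance of any of thin_shim, mixing_bowl, soap_bottle from where it was at the start of the episode above 0.03 m).
It fails at once if the robot bumps the lamp or the plate with more than 20 N (contact force between any of the fingers, the arm and station above 20 N).
It fails at once if the cast is dropped or pressed on the plate with more than 45 N (contact force between cast and station above 45 N).
It also fails if it takes over 72 s, if anything falls off the work surface, if the arm or the gripper's body presses on something with over 40 N, if the wrist force passes 120 N, or if a joint passes its speed limit or range.

## Working session

There is one attempt and no reset: what is moved stays moved. The work goes in short steps, Python scripts to look and compute and a shell command to move; the robot and the scene stay as the last step left them, time stands still between calls to the robot, and variables do not carry over. Pictures are saved under pics/ and viewed, at most 10 in all, crops included, and the job is handed in when it is done.

```bash
mkdir -p pics; python3 - <<'E'
from plant import bot
import cv2,numpy as np
s=bot.read_state();print(s['clock'],s['tcp_pos'],s['orientation'],s['opening'])
for n in("scene","top","wrist"):
    im=bot.snapshot(n);np.save(f'pics/{n}0.npy',im);cv2.imwrite(f'pics/{n}0.png',im[:,:,::-1])
    print(n,{k:np.round(v,3).tolist() for k,v in bot.camera_info(n).items()})
a=np.hstack([cv2.imread('pics/scene0.png'),cv2.imread('pics/top0.png')])
E
```

```text
0.0 [273.54110247 588.98633072 259.83149704] [[-9.06983261e-01  4.21166147e-01 -6.63550201e-04]
 [ 4.21166660e-01  9.06981771e-01 -1.64665538e-03]
 [-9.16875663e-05 -1.77295409e-03 -9.99998424e-01]] 1.0041807184724438
scene {'camera_matrix': [[352.595, 0.0, 253.48], [0.0, 352.595, 191.492], [0.0, 0.0, 1.0]], 'dist_coeffs': [-0.023, 0.0, 0.0, 0.0, 0.0], 'pose': [[-0.343, 0.608, -0.716, 1300.516], [0.939, 0.229, -0.256, 281.068], [0.008, -0.76, -0.649, 793.527], [0.0, 0.0, 0.0, 1.0]]}
top {'camera_matrix': [[401.586, 0.0, 256.585], [0.0, 401.586, 188.737], [0.0, 0.0, 1.0]], 'dist_coeffs': [-0.11, 0.0, 0.0, 0.0, 0.0], 'pose': [[-0.023, -0.994, 0.107, 479.005], [-0.999, 0.02, -0.032, 29.518], [0.029, -0.108, -0.994, 1228.658], [0.0, 0.0, 0.0, 1.0]]}
wrist {'camera_matrix': [[306.879, 0.0, 252.58], [0.0, 306.879, 189.047], [0.0, 0.0, 1.0]], 'dist_coeffs': [0.023, 0.0, 0.0, 0.0, 0.0], 'tool_from_camera': [[0.001, -0.951, -0.309, 81.121], [1.0, 0.001, 0.0, -1.225], [0.0, -0.309, 0.951, -123.765], [0.0, 0.0, 0.0, 1.0]]}
```

View pics/scene0.png

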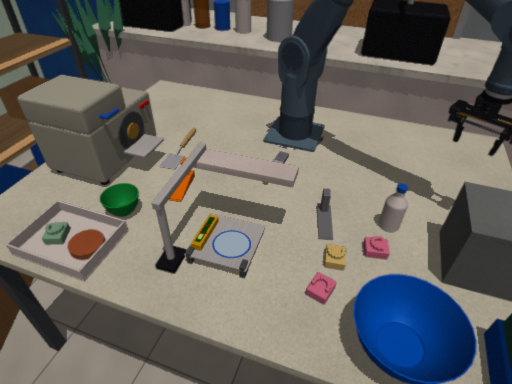

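View pics/top0.png

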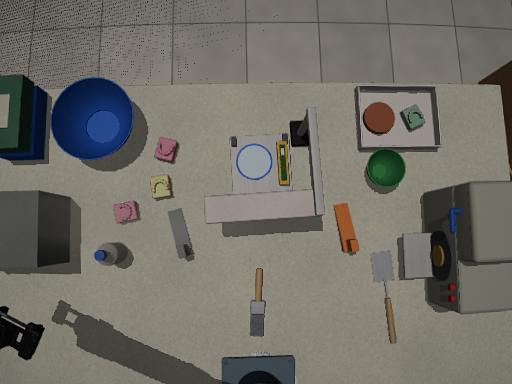

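Candidates. Orange wedge: the orange shim at top (346,228), with the grey shim at (180,233) as the look-alike. Yellow cast: top (161,186), with pink look-alikes at (125,211) and (165,149) and a green one in the tray at (414,117). The plate disc is at (254,161) and the lamp bar at (260,206). I'll check these in one close crop.

```bash
python3 - <<'E'
import cv2,numpy as np
t=cv2.imread('pics/top0.png');s=cv2.imread('pics/scene0.png')
a=cv2.resize(t[125:265,140:370],None,fx=3.4,fy=3.4,interpolation=cv2.INTER_CUBIC)[:,:782]
b=cv2.resize(s[160:280,150:360],None,fx=3.4,fy=3.4,interpolation=cv2.INTER_CUBIC)
cv2.imwrite('pics/cropA.png',a)
cv2.imwrite('pics/cropB.png',b)
E
cat > h.py <<'E'
from plant import bot
import cv2,numpy as np
from scipy.spatial.transform import Rotation as R
def cam(n,st=None):
    c=bot.camera_info(n);K=np.array(c['camera_matrix']);d=np.array(c['dist_coeffs'])
    if n=='wrist':
        T=np.eye(4);T[:3,:3]=st['orientation'];T[:3,3]=st['tcp_pos'];P=T@np.array(c['tool_from_camera'])
    else:P=np.array(c['pose'])
    return K,d,P
def ray(c,uv):
    K,d,P=c;q=cv2.undistortPoints(np.array([[uv]],float),K,d)[0,0]
    v=P[:3,:3]@np.r_[q,1];return P[:3,3],v/np.linalg.norm(v)
def onz(c,uv,z):
    o,v=ray(c,uv);return o+v*(z-o[2])/v[2]
def tri(*cu):
    A=np.zeros((3,3));b=np.zeros(3);L=[]
    for c,uv in cu:
        o,v=ray(c,uv);M=np.eye(3)-np.outer(v,v);A+=M;b+=M@o;L.append((o,M))
    p=np.linalg.solve(A,b);return p,max(np.linalg.norm(M@(p-o)) for o,M in L)
def proj(c,p):
    K,d,P=c;W=np.linalg.inv(P);return cv2.projectPoints(np.atleast_2d(p).astype(float),cv2.Rodrigues(W[:3,:3])[0],W[:3,3],K,d)[0][:,0]
def move(p,Rg=None,st=None):
    "shift/turn in row units from current pose to (p,Rg)"
    st=st or bot.read_state();R0=np.array(st['orientation']);Rg=R0 if Rg is None else Rg
    return np.round(R0.T@(np.array(p)-st['tcp_pos'])/250,3),np.round(R.from_matrix(R0.T@Rg).as_rotvec()/np.radians(45),3)
E
```

```text
(no output)
```

View pics/cropA.png

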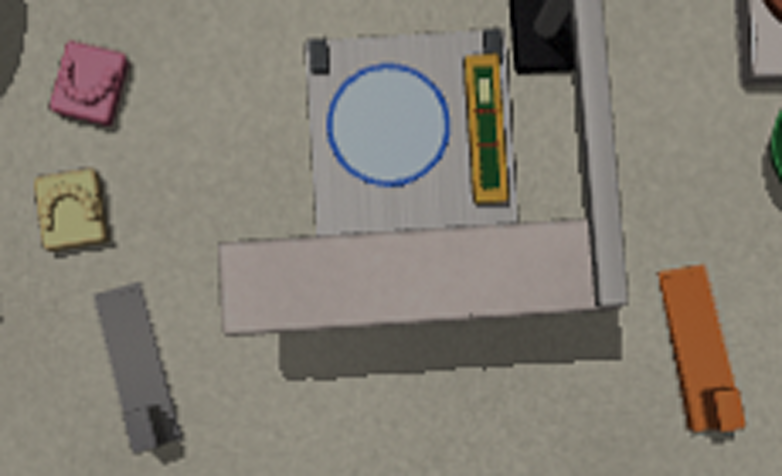

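View pics/cropB.png

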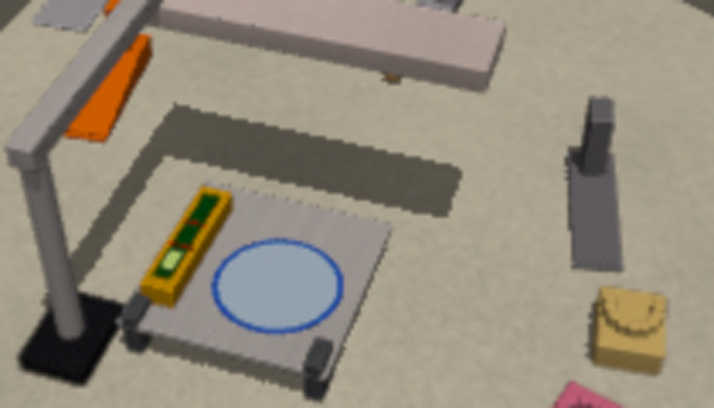

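```bash
python3 - <<'E'
from h import *
from scipy.optimize import least_squares
T=cam('top');S=cam('scene')
A=lambda x,y:(140+(x+.5)/3.4-.5,125+(y+.5)/3.4-.5)
B=lambda x,y:(150+(x+.5)/3.4-.5,160+(y+.5)/3.4-.5)
def tri2(a,b):return tri((T,A(*a)),(S,B(*b)))
for n,a,b in [('disc',(388,125),(278,285)),('toeL',(659,272),(68,135)),('toeR',(705,266),(104,139)),('grey toe mid',(119,290),(598,268)),('cast c',(70,210),(630,313))]:
    p,e=tri2(a,b);print(n,p.round(1),'res',round(e,1))
def tilt(p,q):
    x,y,z=p;return (150+(x-150)-q*(z-28)*-1*-1, y, z+(x-150)*(-q) ) 
# station x->rear; q<0 front low : z += q*(150-x)
def tl(p,q):
    x,y,z=p;return np.array([x,y,z+q*(150-x)])
obs=[('T',(388,125),(85,20,32),1),('S',(278,285),(85,20,32),1),
('T',(474,55),(140,-50,54),1),('T',(500,55),(140,-80,54),1),('T',(510,201),(10,-80,54),1),('T',(476,206),(10,-50,54),1),
('S',(182,303),(140,-50,54),1),('S',(234,196),(10,-50,54),1),('S',(203,186),(10,-80,54),1),
('T',(220,243),(-27,160,207),0),('T',(226,334),(-97,160,207),0),
('S',(390,225),(-20,90,32),1)]
def res(p):
    r=[];c,s=np.cos(p[3]),np.sin(p[3])
    for n,uv,q,t in obs:
        q=tl(q,p[4]) if t else np.array(q)
        w=np.array([p[0]+c*q[0]-s*q[1],p[1]+s*q[0]+c*q[1],p[2]+q[2]])
        r.append((proj(T if n=='T' else S,w)[0]-(A(*uv) if n=='T' else B(*uv))))
    return np.array(r).ravel()
o=least_squares(res,[480,30,3,0,-.05],loss='soft_l1');print(o.x.round(3));print(res(o.x).reshape(-1,2).round(1).tolist())
for nm,z,pts in [('shim toe z3',3,[(659,272),(705,266)]),('shim tail z27?',27,[(690,432)]),('fin top z80',80,[(712,390),(739,389),(743,428)]),('cast top z30',30,[(38,178),(101,168),(105,240),(45,250)])]:
    for p in pts:print(nm,onz(T,A(*p),z).round(1))
E
```

```text
disc [691.7  -1.8  26.5] res 0.3
toeL [ 564.1 -261.1    4.6] res 16.9
toeR [ 554.  -270.9   -5. ] res 20.6
grey toe mid [550.8 244.6  -3.6] res 1.5
cast c [620.7 281.4  28.8] res 0.5
[ 6.06886e+02 -2.68970e+01 -1.17160e+01  3.90000e-02 -1.80000e-02]
[[0.4, 0.7], [-0.5, 1.3], [-2.7, 0.7], [-0.4, 0.2], [-0.4, -0.0], [-0.4, -0.9], [-3.3, -1.1], [-0.7, -0.5], [-0.7, 0.3], [-0.1, -0.0], [-0.5, 0.4], [0.3, -0.1]]
shim toe z3 [ 556.7 -245.9    3. ]
shim toe z3 [ 561.2 -288.7    3. ]
shim tail z27? [ 413.  -262.7   27. ]
fin top z80 [ 450.6 -270.2   80. ]
fin top z80 [ 450.8 -293.6   80. ]
fin top z80 [ 417.8 -295.6   80. ]
cast top z30 [649.7 309.3  30. ]
cast top z30 [657.5 253.2  30. ]
cast top z30 [593.4 249.6  30. ]
cast top z30 [585.6 302.7  30. ]
```

```bash
cat >> h.py <<'E'
def lean(yaw,th):
    X=np.array([np.cos(yaw),np.sin(yaw),0]);Y=np.array([-X[1],X[0],0]);Z=np.array([0,0,1.])
    return np.c_[-np.cos(th)*X-np.sin(th)*Z,Y,np.sin(th)*X-np.cos(th)*Z]
E
python3 - <<'E'
from h import *
from scipy.optimize import least_squares
T=cam('top');S=cam('scene')
A=lambda x,y:(140+(x+.5)/3.4-.5,125+(y+.5)/3.4-.5)
B=lambda x,y:(150+(x+.5)/3.4-.5,160+(y+.5)/3.4-.5)
obs=[('T',(388,125),(85,20,32),1),('S',(278,285),(85,20,32),1),
('T',(500,55),(140,-80,54),1),('T',(510,201),(10,-80,54),1),('T',(476,206),(10,-50,54),1),
('S',(234,196),(10,-50,54),1),('S',(203,186),(10,-80,54),1),
('T',(220,243),(-27,160,207),0),('T',(226,334),(-97,160,207),0),('S',(390,225),(-20,90,32),1)]
def res(p):
    r=[];c,s=np.cos(p[3]),np.sin(p[3])
    for n,uv,q,t in obs:
        q=np.array(q,float)
        if t:q[2]-=.065*(150-q[0]);
        w=np.array([p[0]+c*q[0]-s*q[1],p[1]+s*q[0]+c*q[1],p[2]+q[2]])
        r.append((proj(T if n=='T' else S,w)[0]-(A(*uv) if n=='T' else B(*uv))))
    return np.array(r).ravel()
for fs in (0,1):
    full=obs[:]
    o=least_squares(res,[607,-27,3,0.04],bounds=([500,-100,0,-.3],[700,100,6,.3]),loss='soft_l1');print(o.x.round(3),res(o.x).reshape(-1,2).round(1).tolist())
    p=o.x;c,s=np.cos(p[3]),np.sin(p[3])
    for n,q in(('foot',(0,60)),('spot',(85,20)),('levmid',(75,-65))):print(n,p[0]+c*q[0]-s*q[1],p[1]+s*q[0]+c*q[1])
    obs=[x for x in obs if x[0]=='T']
print('via',move([470,150,320],lean(0.05,0)))
E
```

```text
[ 6.06868e+02 -2.66650e+01  0.00000e+00  4.10000e-02] [[0.4, 0.2], [-0.5, -0.6], [-0.2, -0.7], [-0.3, -0.3], [-0.3, -1.2], [-0.7, -1.6], [-0.8, -0.8], [-0.6, -0.3], [-0.9, 0.4], [0.4, -1.0]]
foot 604.391032270471 33.28367851334231
spot 690.9699374488658 -3.1730517035946306
levmid 684.4876304007936 -88.51342723203084
[ 6.06036e+02 -2.76450e+01  0.00000e+00  3.90000e-02] [[0.7, 0.5], [0.2, -0.4], [0.0, 0.0], [0.0, -0.9], [-0.2, -0.1], [-0.6, 0.6]]
foot 603.6742348645151 32.30801596082612
spot 690.1831025353015 -4.3145974674695715
levmid 683.5372311664347 -89.64239126145252
via (array([-1.452, -1.263, -0.238]), array([-0.002, -0.   , -0.617]))
```

```bash
python3 -m crank '[-0.4,-0.35,-0.2,0,0,-0.3,88,-0.8,-0.7,-0.24,0,0,-0.62,88,-0.8,-0.7,-0.24,0,0,-0.62,88,-0.8,-0.7,-0.24,0,0,-0.62,88,-0.8,-0.7,-0.24,0,0,-0.62,88,-0.8,-0.7,-0.24,0,0,-0.62,88,-0.8,-0.7,-0.24,0,0,-0.62,88,-0.8,-0.7,-0.24,0,0,-0.62,88]'
python3 - <<'E'
from h import *
print('via',move([450,20,320],lean(0.1,0)))
E
```

```text
clock: 0.82
tcp_pos: [384.9, 341.2, 321.8]
orientation: [[-0.999, -0.044, 0.002], [-0.044, 0.999, -0.001], [-0.002, -0.001, -1.0]]
force: [-0.0, -0.5, 0.6]
opening: 0.998
gripper_force: 0.0
via (array([-0.204, -1.295,  0.009]), array([-0.002,  0.003, -0.072]))
```

```bash
python3 -m crank '[-0.25,-1,0,0,0,0,88,-0.25,-1,0,0,0,0,88,-0.25,-1,0,0,0,0,88,-0.25,-1,0,0,0,0,88,-0.25,-1,0,0,0,0,88,-0.25,-1,0,0,0,0,88,-0.25,-1,0,0,0,0,88]'
python3 - <<'E'
from h import *
print('via',move([400,-260,290],lean(0.127,0.5)))
E
```

```text
clock: 1.4
tcp_pos: [458.3, 93.6, 320.7]
orientation: [[-0.999, -0.044, 0.001], [-0.044, 0.999, -0.003], [-0.001, -0.003, -1.0]]
force: [-0.6, -0.8, -0.4]
opening: 0.997
gripper_force: 0.0
via (array([ 0.295, -1.402,  0.126]), array([-0.03 , -0.636, -0.103]))
```

```bash
python3 -m crank '[0.1,-1,0,0,0,0,88,0.1,-1,0,0,0,0,88,0.1,-1,0,0,0,0,88,0.1,-1,0,0,0,0,88,0.1,-1,0,0,0,0,88,0.1,-1,0,0,0,0,88,0.1,-1,0,0,0,0,88]'
python3 -m crank '[0.16,-0.4,0.3,0,-0.3,-0.1,88,0.16,-0.4,0.3,0,-0.6,-0.1,88,0.16,-0.4,0.3,0,-0.6,-0.1,88,0.16,-0.4,0.3,0,-0.6,-0.1,88,0.16,-0.4,0.3,0,-0.6,-0.1,88]'
python3 - <<'E'
from h import *
s=bot.read_state();im=bot.snapshot('wrist');np.save('pics/w1.npy',im);cv2.imwrite('pics/w1.png',im[:,:,::-1])
np.savez('pics/w1s.npz',o=s['orientation'],p=s['tcp_pos'])
m=cv2.inRange(cv2.cvtColor(im,cv2.COLOR_RGB2HSV),(5,180,60),(18,255,255));n,l,st,ce=cv2.connectedComponentsWithStats(m);print(st[st[:,4]>200],s['tcp_pos'],s['orientation'])
E
```

```text
clock: 1.98
tcp_pos: [443.8, -158.1, 321.0]
orientation: [[-0.999, -0.043, 0.0], [-0.043, 0.999, -0.004], [-0.0, -0.004, -1.0]]
force: [0.2, -0.4, 0.7]
opening: 0.998
gripper_force: 0.0
clock: 2.4
tcp_pos: [416.2, -234.5, 252.6]
orientation: [[-0.937, -0.125, 0.327], [-0.116, 0.992, 0.049], [-0.331, 0.008, -0.944]]
force: [-0.3, 0.3, 0.7]
opening: 1.001
gripper_force: 0.0
[[     0      0    512    384 192648]
 [   180     84     51    104   3924]] [ 416.18011231 -234.54556718  252.60308839] [[-0.93657903 -0.12527827  0.32729968]
 [-0.11573363  0.99209252  0.04856082]
 [-0.33079519  0.00760146 -0.94367196]]
```

View pics/w1.png

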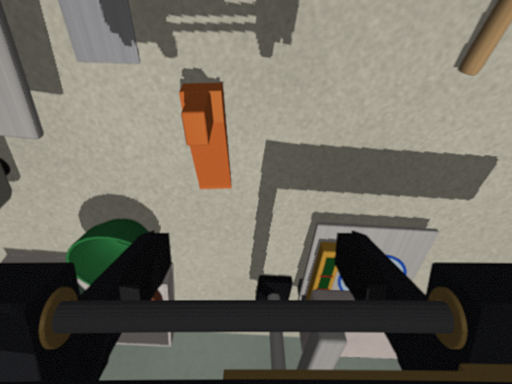

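```bash
python3 - <<'E'
from h import *
z=np.load('pics/w1s.npz');W=cam('wrist',dict(orientation=z['o'],tcp_pos=z['p']));T=cam('top')
for n,uv,h in[('toe-y',(200,188),3),('toe+y',(231,187),3),('fin far',(185,141),80),('fin far',(208,143),80),('fin near',(181,93),80),('tail near +y',(223,84),27)]:print(n,onz(W,uv,h).round(1))
A=lambda x,y:(140+(x+.5)/3.4-.5,125+(y+.5)/3.4-.5)
for n,a,b in [('toe+y',(231,187),(659,272)),('toe-y',(200,188),(705,266)),('fin far -y',(185,141),(739,389)),('fin far+y',(208,143),(712,390))]:
    p,e=tri((W,b and a),(T,A(*b)));print(n,p.round(1),round(e,1))
im=cv2.imread('pics/w1.png');cv2.imwrite('pics/w1c.png',cv2.resize(im[70:200,150:260],None,fx=4,fy=4,interpolation=cv2.INTER_CUBIC))
E
```

```text
toe-y [ 562.9 -287.9    3. ]
toe+y [ 556.  -245.5    3. ]
fin far [ 448.1 -295.1   80. ]
fin far [ 447.5 -273.1   80. ]
fin near [ 401.5 -298.1   80. ]
tail near +y [ 407.3 -265.    27. ]
toe+y [ 556.6 -245.8    2.3] 0.3
toe-y [ 561.  -287.8    5.5] 0.2
fin far -y [ 450.7 -295.4   75. ] 0.5
fin far+y [ 450.7 -272.8   73.6] 0.9
```

View pics/w1c.png

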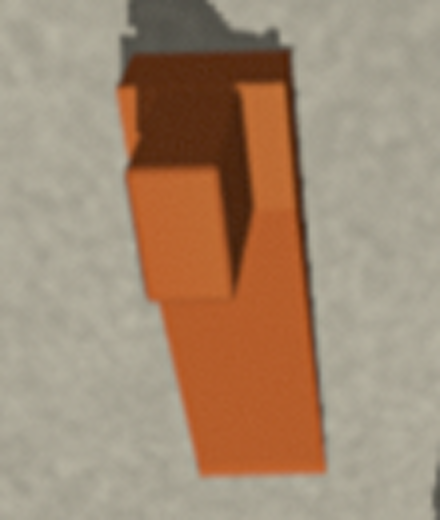

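```bash
python3 - <<'E'
from h import *
z=np.load('pics/w1s.npz');W=cam('wrist',dict(orientation=z['o'],tcp_pos=z['p']))
P=np.array([onz(W,(150+x/4,70+y/4),80) for x,y in[(128,168),(217,167),(235,298),(150,298)]]);print(P.round(1),P.mean(0))
t=np.array([onz(W,(150+x/4,70+y/4),3) for x,y in[(200,475),(326,471)]]);print(t.mean(0),t)
d=t.mean(0)-P.mean(0);yaw=np.arctan2(d[1],d[0]);print(yaw,np.hypot(*d[:2]))
f=P.mean(0);f[2]=58
for th in (.7,):
  G=lean(yaw,th)
  for back in (90,0):print(back,move(f-G[:,2]*(3+back),G), f-G[:,2]*(3+back))
E
```

```text
[[ 418.8 -297.5   80. ]
 [ 416.1 -277.7   80. ]
 [ 449.1 -272.4   80. ]
 [ 451.6 -292.7   80. ]] [ 433.8957253  -285.05939464   80.        ]
[ 560.68213655 -266.30718097    3.        ] [[ 564.19277748 -287.91770075    3.        ]
 [ 557.17149562 -244.69666118    3.        ]]
0.1468394136723858 128.16567245436173
90 (array([ 0.337, -0.212,  0.401]), array([-0.007, -0.462, -0.034])) [ 374.62822896 -293.82529268  129.13032342]
0 (array([ 0.209, -0.209,  0.737]), array([-0.007, -0.462, -0.034])) [ 431.98387058 -285.34216554   60.29452656]
```

```bash
python3 -m crank '[0.34,-0.21,0.2,-0.01,-0.2,-0.03,70,0.34,-0.21,0.3,-0.01,-0.46,-0.03,70,0.34,-0.21,0.4,-0.01,-0.46,-0.03,70,0.34,-0.21,0.4,-0.01,-0.46,-0.03,70,0.34,-0.21,0.4,-0.01,-0.46,-0.03,70,0.34,-0.21,0.4,-0.01,-0.46,-0.03,70,0.34,-0.21,0.4,-0.01,-0.46,-0.03,70]'
python3 - <<'E'
from h import *
f=np.array([433.9,-285,58]);G=lean(.145,.7)
print(move(f-G[:,2]*3,G))
s=bot.read_state();im=bot.snapshot('wrist');cv2.imwrite('pics/w2.png',im[:,:,::-1]);W=cam('wrist',s)
print(proj(W,[[433.9,-285,80],[560.7,-266,3]]))
m=cv2.inRange(cv2.cvtColor(im,cv2.COLOR_RGB2HSV),(5,180,140),(18,255,255));n,l,st,ce=cv2.connectedComponentsWithStats(m);print(st[st[:,4]>200])
E
```

```text
clock: 3.03
tcp_pos: [380.1, -279.3, 146.6]
orientation: [[-0.887, -0.162, 0.432], [-0.137, 0.987, 0.089], [-0.441, 0.02, -0.897]]
force: [-0.8, 0.2, -1.6]
opening: 0.793
gripper_force: 0.0
(array([-0.029, -0.064,  0.397]), array([ 0.033, -0.31 ,  0.005]))
[[232.00688627 230.03736762]
 [237.1403322  245.75619516]]
[[     0      0    512    384 194760]
 [   207    165     49     79   1845]]
```

```bash
python3 -m crank '[0,-0.06,0.1,0.03,-0.31,0,70,0,-0.06,0.1,0.03,-0.31,0,70,0,-0.06,0.1,0.03,-0.31,0,70,0,-0.06,0.1,0.03,-0.31,0,70]'
python3 - <<'E'
from h import *
f=np.array([433.9,-285,58]);G=lean(.145,.7)
print(move(f-G[:,2]*3,G),np.round(bot.read_state()['joint_pos'],3))
E
```

```text
clock: 3.42
tcp_pos: [377.1, -286.6, 116.3]
orientation: [[-0.852, -0.176, 0.493], [-0.128, 0.983, 0.13], [-0.508, 0.048, -0.86]]
force: [0.2, 0.6, -0.1]
opening: 0.794
gripper_force: 0.0
(array([-0.074, -0.044,  0.302]), array([ 0.074, -0.213, -0.002])) [ 1.639  0.704 -0.958  2.25   0.38   0.205  2.255]
```

```bash
python3 - <<'E'
from h import *
f=np.array([427,-286,53]);s=bot.read_state();O=np.array(s['orientation'])
for th in(.53,.6):
  G=lean(.145,th);print(move(f-G[:,2]*50,G),move(f-G[:,2]*3,G))
E
```

```text
(array([-0.043, -0.033,  0.117]), array([0.073, 0.003, 0.004])) (array([-0.042, -0.044,  0.305]), array([0.073, 0.003, 0.004]))
(array([-0.029, -0.033,  0.117]), array([ 0.074, -0.086,  0.002])) (array([-0.041, -0.044,  0.305]), array([ 0.074, -0.086,  0.002]))
```

```bash
python3 -m crank '[-0.04,-0.035,0.1,0.073,0,0,70,-0.04,-0.04,0.2,0.073,0,0,70,-0.042,-0.044,0.305,0.073,0,0,70,-0.042,-0.044,0.305,0.073,0,0,70,-0.042,-0.044,0.305,0.073,0,0,70,-0.042,-0.044,0.305,0.073,0,0,70]'
python3 - <<'E'
from h import *
f=np.array([427,-286,53]);G=lean(.145,.53);print(move(f-G[:,2]*3,G),np.round(bot.read_state()['joint_pos'],3))
E
```

```text
clock: 3.92
tcp_pos: [413.0, -289.0, 65.4]
orientation: [[-0.86, -0.151, 0.488], [-0.131, 0.989, 0.075], [-0.493, 0.0, -0.87]]
force: [0.2, -0.5, -0.5]
opening: 0.79
gripper_force: 0.0
(array([-0.025,  0.003,  0.059]), array([ 0.004, -0.018,  0.007])) [ 1.522  0.851 -0.935  2.226  1.478  0.21   1.168]
```

```bash
python3 -m crank '[-0.025,0.003,0.059,0,-0.02,0,70,-0.025,0.003,0.059,0,-0.02,0,70,-0.025,0.003,0.059,0,-0.02,0,70]'
python3 - <<'E'
from h import *
f=np.array([427,-286,53]);G=lean(.145,.53);print(move(f-G[:,2]*3,G),np.round(bot.read_state()['joint_pos'],3))
s=bot.read_state();im=bot.snapshot('wrist');cv2.imwrite('pics/w3.png',im[:,:,::-1])
E
```

```text
clock: 4.17
tcp_pos: [425.1, -285.4, 56.1]
orientation: [[-0.852, -0.153, 0.501], [-0.131, 0.988, 0.079], [-0.508, 0.002, -0.862]]
force: [0.0, 0.4, 0.2]
opening: 0.795
gripper_force: 0.0
(array([ 0.   , -0.003,  0.002]), array([0.008, 0.003, 0.009])) [ 1.499  0.886 -0.928  2.217  1.631  0.211  1.024]
```

View pics/w3.png

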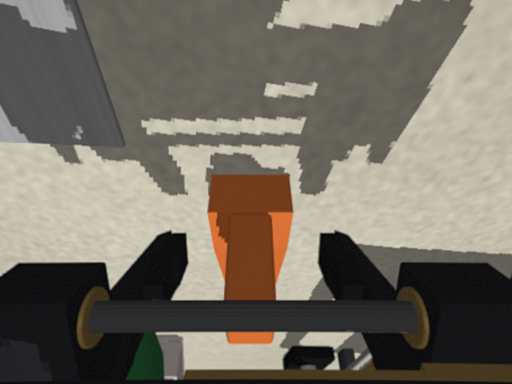

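Picture w3: the fin (u 228–272) lies between the fingers (186 and 320) and is well aligned. I'll close on it and lift a little.

```bash
python3 -m crank '[0,0,0,0,0,0,40,0,0,0,0,0,0,10,0,0,0,0,0,0,10,0,0,0,0,0,0,10,0,0,0,0,0,0,10,0,0,0,0,0,0,10,0,0,0,0,0,0,10]'
python3 -m crank '[-0.03,0,-0.05,0,0,0,10,-0.06,0,-0.104,0,0,0,10,-0.06,0,-0.104,0,0,0,10,-0.06,0,-0.104,0,0,0,10]'
python3 - <<'E'
from h import *
s=bot.read_state();O=np.array(s['orientation'])
# shim pose yaw .145, grip offset: shim x -62; want yaw .04, toe 12mm before foot
Rz=lambda a:R.from_euler('z',a).as_matrix()
G=Rz(.04-.148)@O;foot=np.array([604,33])
X=np.array([np.cos(.04),np.sin(.04)])
for d,h in((-60,30),(-15,30)):
  g=foot+X*(d-134.5)
  print(g,move([*g,s['tcp_pos'][2]-25+h],G))
print(s['tcp_pos'],s['opening'],np.round(s['joint_pos'],2))
E
```

```text
clock: 4.8
tcp_pos: [424.5, -286.6, 57.0]
orientation: [[-0.85, -0.151, 0.504], [-0.129, 0.989, 0.078], [-0.51, 0.001, -0.86]]
force: [-0.1, 0.6, -0.8]
opening: 0.289
gripper_force: 0.0
clock: 5.13
tcp_pos: [424.1, -287.1, 86.9]
orientation: [[-0.851, -0.15, 0.504], [-0.129, 0.989, 0.077], [-0.51, 0.0, -0.86]]
force: [-0.4, 0.6, -2.2]
opening: 0.244
gripper_force: 30.0
[409.65557925  25.2220745 ] (array([-0.122,  1.244,  0.05 ]), array([ 0.07 , -0.   ,  0.118]))
[454.61958405  27.02159454] (array([-0.276,  1.224,  0.141]), array([ 0.07 , -0.   ,  0.118]))
[ 424.05749905 -287.0842449    86.9222593 ] 0.24426116292991812 [ 1.54  0.83 -0.98  2.22  1.35  0.22  1.27]
```

```bash
python3 -m crank '[-0.04,0.15,0.01,0.01,0,0.01,10,-0.05,0.3,0.02,0.03,0,0.04,10,-0.07,0.45,0.03,0.07,0,0.118,10,-0.08,0.6,0.04,0.07,0,0.118,10,-0.1,0.75,0.05,0.07,0,0.118,10,-0.12,0.9,0.06,0.07,0,0.118,10,-0.13,0.99,0.07,0.07,0,0.118,10,-0.13,0.99,0.07,0.07,0,0.118,10,-0.13,0.99,0.07,0.07,0,0.118,10]'
python3 - <<'E'
from h import *
s=bot.read_state();O=np.array(s['orientation'])
Rz=lambda a:R.from_euler('z',a).as_matrix()
G0=lean(.148,.53);G0=Rz(-.108)@np.array([[-.851,-.15,.504],[-.129,.989,.077],[-.51,0,-.86]])
U,_,V=np.linalg.svd(G0);G=U@V;foot=np.array([604,33])
X=np.array([np.cos(.04),np.sin(.04)])
for d,h in((-45,30),(-15,30)):
  g=foot+X*(d-134.5);print(move([*g,87],G))
print(s['opening'],np.round(s['joint_pos'],2))
E
```

```text
clock: 5.88
tcp_pos: [473.9, -61.9, 88.5]
orientation: [[-0.871, -0.046, 0.488], [-0.035, 0.999, 0.032], [-0.489, 0.011, -0.872]]
force: [-1.1, -0.9, -3.3]
opening: 0.245
gripper_force: 30.0
(array([ 0.162,  0.359, -0.08 ]), array([ 0.014, -0.03 , -0.003]))
(array([ 0.058,  0.359, -0.021]), array([ 0.014, -0.03 , -0.003]))
0.244631642253285 [ 1.11  0.98 -1.27  2.4   1.97  0.79  0.08]
```

```bash
python3 -m crank '[0.1,0.008,-0.148,0,0,0,10,0.1,0.008,-0.148,0,0,0,10,0.1,0.008,-0.148,0,0,0,10]'
python3 - <<'E'
from h import *
from scipy.optimize import least_squares
s=bot.read_state();print(np.round(s['joint_pos'],3))
D=[([-1.202,.536,-.004,1.538,.003,1.067,-.071],[273.8,589.5,260.7],[[-.907,.4212,-.0007],[.4212,.907,-.0016],[0,-.0018,-1]]),
([1.639,.704,-.958,2.25,.38,.205,2.255],[377.1,-286.6,116.3],[[-.852,-.176,.493],[-.128,.983,.13],[-.508,.048,-.86]]),
([1.522,.851,-.935,2.226,1.478,.21,1.168],[413,-289,65.4],[[-.86,-.151,.488],[-.131,.989,.075],[-.493,0,-.87]]),
([1.499,.886,-.928,2.217,1.631,.211,1.024],[425.1,-285.4,56.1],[[-.852,-.153,.501],[-.131,.988,.079],[-.508,.002,-.862]]),
([1.54,.83,-.98,2.22,1.35,.22,1.27],[424.1,-287.1,86.9],[[-.851,-.15,.504],[-.129,.989,.077],[-.51,0,-.86]]),
([1.11,.98,-1.27,2.4,1.97,.79,.08],[473.9,-61.9,88.5],[[-.871,-.046,.488],[-.035,.999,.032],[-.489,.011,-.872]]),
(s['joint_pos'],s['tcp_pos'],s['orientation'])]
import itertools,pickle
rz=lambda a:R.from_euler('z',a).as_matrix();ry=lambda a:R.from_euler('y',a).as_matrix()
def fk(p,sg,q):
    h,a,e1,b,e2,c,e3,o1,o7=p;M=rz(sg[0]*q[0]+o1)@ry(q[1]);x=np.array([0,0,h])
    x=x+M@[e1,0,a];M=M@rz(sg[1]*q[2])@ry(q[3]);x=x+M@[e2,0,b]
    M=M@rz(sg[2]*q[4])@ry(q[5]);x=x+M@[e3,0,c];return x,M@rz(sg[3]*q[6]+o7)
best=None
for sg in itertools.product((1,-1),repeat=4):
  for o7 in(0,np.pi/2,np.pi,-np.pi/2):
    def res(p):
        r=[]
        for q,x,O in D:
            X,M=fk(p,sg,q);r+=list((X-x)/1000*3)+list((M-np.array(O)).ravel())
        return r
    o=least_squares(res,[350,400,0,400,0,250,0,0,o7])
    if best is None or o.cost<best[0]:best=(o.cost,sg,o.x)
print(best[0],best[1],best[2].round(2))
for q,x,O in D:print((fk(best[2],best[1],q)[0]-x).round(1))
pickle.dump(best,open('kin.pkl','wb'))
E
```

```text
clock: 6.13
tcp_pos: [463.7, -72.6, 113.0]
orientation: [[-0.882, -0.051, 0.469], [-0.039, 0.999, 0.034], [-0.47, 0.012, -0.882]]
force: [-1.1, -0.6, -2.1]
opening: 0.246
gripper_force: 30.0
[ 1.153  0.848 -1.266  2.395  1.837  0.67   0.159]
0.00489885262284126 (-1, -1, -1, -1) [ 3.5990e+02  4.7352e+02  3.2330e+01  4.4232e+02  5.1300e+00  2.7972e+02
  8.0500e+00 -4.0000e-02  1.5400e+00]
[-20.2   5.4  -7.7]
[ 2.1 -3.1 -1.7]
[ 1.6 -3.4 -0.1]
[ 1.4 -2.7  0.2]
[-1.3 -3.2 -3.1]
[-3.8  5.5  7.9]
[-0.1 -1.   4.5]
```

```bash
cat > kin.py <<'E'
import numpy as np,json
from scipy.optimize import least_squares
from scipy.spatial.transform import Rotation as R
rz=lambda a:R.from_euler('z',a).as_matrix();ry=lambda a:R.from_euler('y',a).as_matrix()
def fk(p,q):
    M=rz(-q[0]+p[0])@ry(q[1]);x=np.array([p[12],p[13],p[1]])
    x=x+M@p[2:5];M=M@rz(-q[2])@ry(q[3]);x=x+M@p[5:8];M=M@rz(-q[4])@ry(q[5]);x=x+M@p[8:11];return x,M@rz(-q[6]+p[11])
lo=np.array([-2.7,-.37,-1.27,.24,-1.31,.19,-2.76]);hi=np.array([2.7,2.16,1.26,2.4,4.45,1.91,2.76])
def ik(p,x,O,q0,w=.02):
    def r(q):
        X,M=fk(p,q);return np.r_[(X-x)/100,(M-O).ravel()*2,w*(q-q0)]
    o=least_squares(r,np.clip(q0,lo+1e-3,hi-1e-3),bounds=(lo,hi));X,M=fk(p,o.x);return o.x,np.linalg.norm(X-x),np.linalg.norm(M-O)
E
python3 - <<'E'
from kin import *
from h import bot,lean
s=bot.read_state()
D=[([-1.202,.536,-.004,1.538,.003,1.067,-.071],[273.8,589.5,260.7],[[-.907,.4212,-.0007],[.4212,.907,-.0016],[0,-.0018,-1]]),
([1.639,.704,-.958,2.25,.38,.205,2.255],[377.1,-286.6,116.3],[[-.852,-.176,.493],[-.128,.983,.13],[-.508,.048,-.86]]),
([1.522,.851,-.935,2.226,1.478,.21,1.168],[413,-289,65.4],[[-.86,-.151,.488],[-.131,.989,.075],[-.493,0,-.87]]),
([1.499,.886,-.928,2.217,1.631,.211,1.024],[425.1,-285.4,56.1],[[-.852,-.153,.501],[-.131,.988,.079],[-.508,.002,-.862]]),
([1.54,.83,-.98,2.22,1.35,.22,1.27],[424.1,-287.1,86.9],[[-.851,-.15,.504],[-.129,.989,.077],[-.51,0,-.86]]),
([1.11,.98,-1.27,2.4,1.97,.79,.08],[473.9,-61.9,88.5],[[-.871,-.046,.488],[-.035,.999,.032],[-.489,.011,-.872]]),
(s['joint_pos'],s['tcp_pos'],s['orientation'])]
p0=np.array([0,360,0,0,450,0,0,440,0,0,280,1.57,0,0])
def res(p):
    r=[]
    for q,x,O in D:
        X,M=fk(p,q);r+=list((X-x)/100)+list((M-np.array(O)).ravel()*5)
    return np.r_[r,(p-p0)[1:11]/1000*.5,(p[12:])/50]
o=least_squares(res,p0);p=o.x;print(p.round(2))
for q,x,O in D:print((fk(p,q)[0]-x).round(1),np.linalg.norm(fk(p,q)[1]-O).round(3))
json.dump(list(p),open('kin.json','w'))
X=np.array([np.cos(.04),np.sin(.04),0])
for d in(-45,-15,50):
  for th in(.53,.65,.75):
    for q0 in (s['joint_pos'],[0,.5,0,1.9,0,.4,1.5],[0,.5,0,1.9,0,.4,-1.5],[-.6,.5,1,1.9,-.5,.4,1]):
      g=np.array([604,33,57])+X*(d-134.5)
      q,e,f=ik(p,g,lean(.04,th),np.array(q0))
      if e<5 and f<.05:print(d,th,q.round(2),round(e,1),round(f,3))
E
```

```text
[-0.0000e+00  3.4728e+02  1.3000e-01 -2.5870e+01  5.0350e+02 -3.1100e+00
 -1.7910e+01  4.4317e+02 -8.4000e-01  5.6000e-01  3.0870e+02  1.5700e+00
 -1.0000e-02  2.7000e-01]
[ 0.  -0.4 -0.3] 0.004
[ 0.9 -0.3  0.7] 0.002
[ 0.7 -0.6  0.6] 0.003
[ 0.2 -0.4  0.3] 0.001
[-1.2  0.3 -1.7] 0.006
[-1.   1.4  0.6] 0.01
[ 0.4 -1.1 -0.2] 0.002
50 0.53 [ 0.78  1.08 -1.2   2.32  2.06  0.97 -0.16] 0.0 0.0
50 0.53 [ 0.67  0.93 -1.04  2.32  2.1   0.8  -0.3 ] 0.1 0.001
50 0.53 [ 0.31  0.68 -0.58  2.34  2.33  0.51 -0.74] 0.0 0.0
50 0.65 [ 0.8   1.18 -1.22  2.39  2.28  1.1  -0.26] 0.0 0.0
50 0.65 [ 0.75  1.09 -1.13  2.39  2.3   1.02 -0.36] 0.0 0.001
50 0.65 [ 0.46  0.81 -0.75  2.4   2.46  0.76 -0.77] 0.2 0.001
```

```bash
python3 - <<'E'
from kin import *
from h import lean,bot
p=np.array(json.load(open('kin.json')))
X=np.array([np.cos(.04),np.sin(.04),0])
q1=np.array(bot.read_state()['joint_pos'])
for th in(0,.15,.3,.4,.53,.6):
  for z in(57,95):
    out=[]
    for d in(-60,-40,-20,0,10,20,30,40,50,60):
      g=np.array([604,33,z])+X*(d-134.5);b=(9e9,)
      for q0 in(q1,[.67,.93,-1.04,2.3,2.1,.8,-.3],[.31,.68,-.58,2.34,2.33,.51,-.74],[0,.5,0,2.2,3.1,.4,-1.5],[-.3,.7,.6,2.3,-2.3+6.28,.5,-2.4],[-.3,.7,.6,2.3,.9,.5,.7],[0,.3,0,2.2,0,.6,1.5]):
        q,e,f=ik(p,g,lean(.04,th),np.array(q0),.001)
        if e+f*100<b[0]:b=(e+f*100,q)
      out.append((d,round(b[0],1)))
    print(th,z,out)
E
```

```text
0 57 [(-60, np.float64(0.0)), (-40, np.float64(0.0)), (-20, np.float64(0.0)), (0, np.float64(0.0)), (10, np.float64(0.0)), (20, np.float64(0.0)), (30, np.float64(0.0)), (40, np.float64(0.0)), (50, np.float64(0.0)), (60, np.float64(0.0))]
0 95 [(-60, np.float64(0.0)), (-40, np.float64(0.0)), (-20, np.float64(0.0)), (0, np.float64(0.0)), (10, np.float64(0.0)), (20, np.float64(0.0)), (30, np.float64(0.0)), (40, np.float64(0.0)), (50, np.float64(0.0)), (60, np.float64(0.0))]
0.15 57 [(-60, np.float64(0.0)), (-40, np.float64(0.0)), (-20, np.float64(0.0)), (0, np.float64(0.0)), (10, np.float64(0.0)), (20, np.float64(0.0)), (30, np.float64(0.0)), (40, np.float64(0.0)), (50, np.float64(0.0)), (60, np.float64(0.0))]
0.15 95 [(-60, np.float64(0.0)), (-40, np.float64(0.0)), (-20, np.float64(0.0)), (0, np.float64(0.0)), (10, np.float64(0.0)), (20, np.float64(0.0)), (30, np.float64(0.0)), (40, np.float64(0.0)), (50, np.float64(0.0)), (60, np.float64(0.0))]
0.3 57 [(-60, np.float64(7.9)), (-40, np.float64(0.0)), (-20, np.float64(0.0)), (0, np.float64(0.0)), (10, np.float64(0.0)), (20, np.float64(0
[... 1103 characters left out ...]
40, np.float64(41.2)), (-20, np.float64(26.6)), (0, np.float64(11.7)), (10, np.float64(4.1)), (20, np.float64(0.0)), (30, np.float64(0.0)), (40, np.float64(0.0)), (50, np.float64(0.0)), (60, np.float64(0.0))]
0.6 57 [(-60, np.float64(72.4)), (-40, np.float64(57.3)), (-20, np.float64(41.9)), (0, np.float64(26.2)), (10, np.float64(18.1)), (20, np.float64(10.0)), (30, np.float64(1.7)), (40, np.float64(0.0)), (50, np.float64(0.0)), (60, np.float64(0.0))]
0.6 95 [(-60, np.float64(70.7)), (-40, np.float64(56.3)), (-20, np.float64(41.6)), (0, np.float64(26.5)), (10, np.float64(18.8)), (20, np.float64(11.0)), (30, np.float64(3.1)), (40, np.float64(0.0)), (50, np.float64(0.0)), (60, np.float64(0.0))]
```

```bash
python3 - <<'E'
from kin import *
from h import lean,bot,move
p=np.array(json.load(open('kin.json')));s=bot.read_state();q=np.array(s['joint_pos'])
for x,y,z,t in((445,-65,118,.38),(445,-20,118,.38),(445,27,118,.36),(445,27,60,.36)):
  q,e,f=ik(p,np.array([x,y,z]),lean(.04,t),q);print(q.round(2),round(e,1),round(f,3),move([x,y,z],lean(.04,t)))
E
```

```text
[ 1.11  0.78 -1.27  2.37  1.58  0.67  0.31] 0.0 0.0 (array([ 0.055,  0.034, -0.051]), array([0.019, 0.14 , 0.006]))
[ 0.98  0.76 -1.27  2.39  1.6   0.71  0.15] 0.0 0.0 (array([ 0.048,  0.214, -0.045]), array([0.019, 0.14 , 0.006]))
[ 0.84  0.76 -1.27  2.37  1.57  0.76  0.06] 0.0 0.0 (array([ 0.041,  0.402, -0.039]), array([0.019, 0.165, 0.006]))
[ 0.76  0.92 -1.17  2.39  1.8   0.84 -0.1 ] 0.0 0.0 (array([0.15 , 0.399, 0.166]), array([0.019, 0.165, 0.006]))
```

```bash
python3 -m crank '[0.055,0.034,-0.05,0.02,0.14,0.006,10,0.055,0.034,-0.05,0.02,0.16,0.006,10,0.05,0.15,-0.05,0.02,0.16,0.006,10,0.045,0.25,-0.045,0.02,0.16,0.006,10,0.04,0.35,-0.04,0.02,0.165,0.006,10,0.04,0.4,-0.04,0.02,0.165,0.006,10,0.04,0.4,-0.04,0.02,0.165,0.006,10,0.04,0.4,-0.04,0.02,0.165,0.006,10]'
python3 - <<'E'
from kin import *
from h import *
s=bot.read_state();print(np.round(s['joint_pos'],2),move([445,27,118],lean(.04,.36)),move([445,27,75],lean(.04,.36)),move([445,27,58],lean(.04,.36)))
im=bot.snapshot('top');cv2.imwrite('pics/t2.png',im[:,:,::-1])
im2=bot.snapshot('scene');cv2.imwrite('pics/s2.png',cv2.resize(im2[100:290,120:380],None,fx=3,fy=3,interpolation=cv2.INTER_CUBIC)[:,:,::-1])
E
```

```text
clock: 6.8
tcp_pos: [444.3, 26.5, 117.6]
orientation: [[-0.936, -0.04, 0.35], [-0.037, 0.999, 0.015], [-0.35, 0.002, -0.937]]
force: [-0.3, -0.8, -2.3]
opening: 0.251
gripper_force: 30.0
[ 0.83  0.75 -1.25  2.37  1.56  0.74  0.06] (array([-0.003,  0.002, -0.001]), array([ 0.002, -0.003, -0.001])) (array([0.057, 0.002, 0.161]), array([ 0.002, -0.003, -0.001])) (array([0.081, 0.002, 0.224]), array([ 0.002, -0.003, -0.001]))
```

View pics/s2.png

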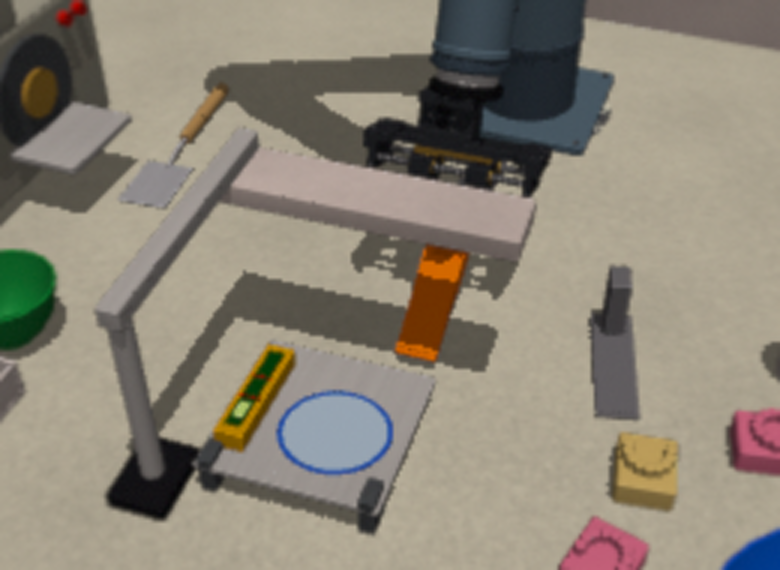

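Picture s2: the orange shim is held slightly nose-down in front of the plate's left front corner (toe at crop (417,350)), and the bar is clear. I'll lower it now, watching the force.

```bash
python3 -m crank '[0.02,0,0.07,0,0,0,10,0.04,0,0.12,0,0,0,10,0.055,0,0.155,0,0,0,10,0.055,0,0.155,0,0,0,10]'
python3 -m crank '[0.008,0,0.02,0,0,0,10,0.013,0,0.035,0,0,0,10,0.017,0,0.045,0,0,0,10,0.017,0,0.045,0,0,0,10]'
```

```text
clock: 7.23
tcp_pos: [444.5, 25.9, 75.7]
orientation: [[-0.937, -0.038, 0.348], [-0.035, 0.999, 0.015], [-0.349, 0.002, -0.937]]
force: [0.6, -0.6, -0.5]
opening: 0.243
gripper_force: 30.0
clock: 7.57
tcp_pos: [445.2, 27.1, 65.0]
orientation: [[-0.936, -0.04, 0.35], [-0.037, 0.999, 0.016], [-0.35, 0.002, -0.937]]
force: [-0.5, -0.8, 1.2]
opening: 0.243
gripper_force: 30.0
```

```bash
python3 -m crank '[0.003,0,0.009,0,0,0,10,0.006,0,0.017,0,0,0,10,0.006,0,0.017,0,0,0,10]'
python3 -m crank '[0.003,0,0.008,0,0,0,10,0.004,0,0.011,0,0,0,10,0.004,0,0.011,0,0,0,10]'
```

```text
clock: 7.82
tcp_pos: [445.7, 27.4, 61.9]
orientation: [[-0.935, -0.041, 0.353], [-0.039, 0.999, 0.015], [-0.353, -0.0, -0.936]]
force: [-7.0, -5.2, 21.5]
opening: 0.244
gripper_force: 30.0
clock: 8.07
tcp_pos: [446.1, 27.5, 59.9]
orientation: [[-0.934, -0.042, 0.355], [-0.04, 0.999, 0.014], [-0.355, -0.001, -0.935]]
force: [-11.9, -7.4, 35.0]
opening: 0.245
gripper_force: 30.0
```

```bash
python3 -m crank '[-0.005,0,-0.013,0,0,0,10,-0.025,0,-0.005,0,0,0,10,-0.05,0,0.004,0,0,0,10,-0.075,0,0.014,0,0,0,10,-0.1,0,0.023,0,0,0,10,-0.1,0,0.023,0,0,0,10]'
python3 - <<'E'
from h import *
s=bot.read_state();print(np.round(s['joint_pos'],2))
im=bot.snapshot('top');cv2.imwrite('pics/t3.png',im[:,:,::-1])
E
```

```text
clock: 8.57
tcp_pos: [472.5, 28.5, 61.2]
orientation: [[-0.936, -0.039, 0.351], [-0.036, 0.999, 0.016], [-0.351, 0.003, -0.936]]
force: [0.4, -0.1, -1.3]
opening: 0.243
gripper_force: 30.0
[ 0.73  0.9  -1.12  2.32  1.76  0.79 -0.05]
```

```bash
cat > bub.py <<'E'
from h import *
def st2w(q,tilt):
    x,y,z=q;z=z+tilt*(150-x);c,s=np.cos(.04),np.sin(.04);return np.array([606.5+c*x-s*y,-27+s*x+c*y,0.5+z])
def bubble(im,n,tilt=0):
    C=cam(n);xs=np.arange(15,136,.5);best=[]
    for dy in np.arange(-8,8.1,1):
        uv=proj(C,np.array([st2w((x,-65+dy,54),tilt) for x in xs])).astype(np.float32)
        best.append(cv2.remap(im.astype(np.float32),uv[:,0].reshape(1,-1),uv[:,1].reshape(1,-1),cv2.INTER_LINEAR)[0])
    P=np.array(best);r,g,b=P[...,0],P[...,1],P[...,2]
    pale=np.clip(b-60,0,None)*(g>120);red=np.clip(r-g-25,0,None)*(g<90)*(b<80)
    f=lambda w:(w.sum(0)*xs).sum()/max(w.sum(),1e-6)
    prof=red[5:12].sum(0);h=len(xs)
    fr=xs[prof>0.4*prof.max()] if prof.max()>0 else []
    return f(pale),np.array(fr).round(1),pale.sum().round()
if __name__=='__main__':
    for nm,n,t in(('top0','top',-.065),('scene0','scene',-.065),('t3','top',-.065)):
        im=cv2.imread(f'pics/{nm}.png')[:,:,::-1];print(nm,bubble(im,n,t))
E
python3 bub.py
```

```text
top0 (np.float64(108.67214006653585), array([60. , 60.5, 90. , 90.5]), np.float32(18189.0))
scene0 (np.float64(108.27289935961954), array([59. , 59.5, 60. , 60.5, 61. , 61.5]), np.float32(11354.0))
t3 (np.float64(108.63848353390941), array([60. , 60.5, 90. , 90.5]), np.float32(22557.0))
```

```bash
python3 -m crank '[-0.02,0,0.007,0,0,0,10,-0.04,0,0.015,0,0,0,10,-0.06,0,0.022,0,0,0,10,-0.08,0,0.03,0,0,0,10,-0.1,0,0.037,0,0,0,10,-0.1,0,0.037,0,0,0,10]'
python3 - <<'E'
from bub import *
im=bot.snapshot('top');cv2.imwrite('pics/t4.png',im[:,:,::-1]);print(bubble(im,'top',-.03))
im=bot.snapshot('scene');cv2.imwrite('pics/s4.png',im[:,:,::-1]);print(bubble(im,'scene',-.03))
E
```

```text
clock: 9.12
tcp_pos: [496.6, 29.8, 60.8]
orientation: [[-0.937, -0.041, 0.348], [-0.037, 0.999, 0.017], [-0.348, 0.002, -0.937]]
force: [-2.8, -0.2, 0.3]
opening: 0.248
gripper_force: 30.0
(np.float64(103.6957951549687), array([60. , 60.5, 89.5, 90. , 90.5]), np.float32(24126.0))
(np.float64(86.78015762588178), array([62. , 62.5, 63. , 63.5, 64. , 64.5]), np.float32(14051.0))
```

```bash
python3 -m crank '[-0.01,0,0.004,0,0,0,10,-0.021,0,0.008,0,0,0,10,-0.021,0,0.008,0,0,0,10,-0.021,0,0.008,0,0,0,40,-0.021,0,0.008,0,0,0,70,-0.021,0,0.008,0,0,0,70,-0.021,0,0.008,0,0,0,70]'
python3 - <<'E'
from bub import *
from kin import *
im=bot.snapshot('top');print(bubble(im,'top',-.05))
p=np.array(json.load(open('kin.json')));s=bot.read_state();q0=np.array(s['joint_pos']);print(q0.round(2))
x=s['tcp_pos']
for t in(.5,.55,.6,.65):
  for dx in(0,-5):
    q,e,f=ik(p,np.array([x[0]+dx,x[1],56]),lean(.04,t),q0);print(t,dx,q.round(2),round(e,1),round(f,3),move([x[0]+dx,x[1],56],lean(.04,t)))
E
```

```text
clock: 9.8
tcp_pos: [503.5, 29.9, 61.5]
orientation: [[-0.936, -0.04, 0.351], [-0.037, 0.999, 0.016], [-0.351, 0.002, -0.936]]
force: [0.2, 0.1, 0.2]
opening: 0.528
gripper_force: 0.0
(np.float64(100.95797304533721), array([90. , 90.5]), np.float32(23343.0))
[ 0.71  0.92 -1.11  2.25  1.71  0.78  0.03]
0.5 0 [ 0.74  1.   -1.14  2.34  2.03  0.89 -0.21] 0.0 0.0 (array([ 0.008, -0.   ,  0.02 ]), array([ 0.003, -0.18 , -0.001]))
0.5 -5 [ 0.74  1.   -1.14  2.35  2.04  0.9  -0.22] 0.0 0.0 (array([0.026, 0.001, 0.013]), array([ 0.003, -0.18 , -0.001]))
0.55 0 [ 0.75  1.04 -1.15  2.37  2.13  0.95 -0.27] 0.0 0.0 (array([ 0.008, -0.   ,  0.02 ]), array([ 0.003, -0.244, -0.001]))
0.55 -5 [ 0.76  1.04 -1.16  2.38  2.13  0.96 -0.27] 0.0 0.0 (array([0.026, 0.001, 0.013]), array([ 0.003, -0.244, -0.001]))
0.6 0 [ 0.76  1.08 -1.16  2.4   2.22  1.01 -0.31] 0.0 0.0 (array([ 0.008, -0.   ,  0.02 ]), array([ 0.003, -0.307, -0.001]))
0.6 -5 [ 0.83  1.2  -1.27  2.4   2.19  1.13 -0.19] 1.8 0.008 (array([0.026, 0.001, 0.013]), array([ 0.003, -0.307, -0.001]))
0.65 0 [ 0.83  1.24 -1.27  2.4   2.25  1.16 -0.2 ] 5.9 0.023 (array([ 0.008, -0.   ,  0.02 ]), array([ 0.003, -0.371, -0.001]))
0.65 -5 [ 0.83  1.23 -1.27  2.4   2.24  1.16 -0.2 ] 8.9 0.036 (array([0.026, 0.001, 0.013]), array([ 0.003, -0.371, -0.001]))
```

```bash
python3 -m crank '[0.005,0,0.005,0,-0.1,0,70,0.01,0,0.012,0,-0.2,0,70,0.012,0,0.018,0,-0.29,0,70,0.012,0,0.018,0,-0.29,0,70,0.012,0,0.018,0,-0.29,0,70,0.012,0,0.018,0,-0.29,0,70]'
python3 -m crank '[0,0,0,0,0,0,10,0,0,0,0,0,0,10,0,0,0,0,0,0,10,0,0,0,0,0,0,10,0,0,0,0,0,0,10,0,0,0,0,0,0,10,0,0,0,0,0,0,10,0,0,0,0,0,0,10]'
python3 - <<'E'
from bub import *
s=bot.read_state();x=np.array(s['tcp_pos']);print(np.round(s['joint_pos'],2),move(x+[20,.8,0]))
E
```

```text
clock: 10.35
tcp_pos: [501.6, 30.0, 56.0]
orientation: [[-0.834, -0.041, 0.551], [-0.033, 0.999, 0.024], [-0.551, 0.002, -0.834]]
force: [0.7, -1.0, -0.2]
opening: 0.795
gripper_force: 0.0
clock: 11.02
tcp_pos: [501.5, 29.9, 55.9]
orientation: [[-0.833, -0.041, 0.552], [-0.033, 0.999, 0.025], [-0.553, 0.002, -0.833]]
force: [0.3, 0.3, 0.5]
opening: 0.249
gripper_force: 30.0
[ 0.73  1.02 -1.11  2.39  2.21  0.94 -0.35] (array([-0.067, -0.   ,  0.044]), array([0., 0., 0.]))
```

Gripped with about 33° of lean. I'll push 20 mm.

```bash
python3 -m crank '[-0.016,0,0.011,0,0,0,10,-0.033,0,0.022,0,0,0,10,-0.05,0,0.033,0,0,0,10,-0.067,0,0.044,0,0,0,10,-0.067,0,0.044,0,0,0,10,-0.067,0,0.044,0,0,0,10]'
python3 - <<'E'
from bub import *
im=bot.snapshot('top');cv2.imwrite('pics/t5.png',im[:,:,::-1]);print(bubble(im,'top',-.03))
s=bot.read_state();x=np.array(s['tcp_pos']);print(move(x,lean(.04,.69)),move(x+[10,.4,0]))
E
```

```text
clock: 11.52
tcp_pos: [519.5, 32.2, 55.9]
orientation: [[-0.834, -0.045, 0.55], [-0.035, 0.999, 0.028], [-0.551, 0.004, -0.835]]
force: [-9.4, 1.2, 8.5]
opening: 0.247
gripper_force: 30.0
(np.float64(88.33638092077292), array([62.5, 63. ]), np.float32(27012.0))
(array([0., 0., 0.]), array([ 0.007, -0.136,  0.002])) (array([-0.033, -0.   ,  0.022]), array([0., 0., 0.]))
```

```bash
python3 -m crank '[0,0,0,0,0,0,40,0,0,0,0,0,0,50,0.003,0,-0.003,0,0,0,60,0.005,0,-0.003,0,-0.06,0,60,0.008,0,-0.003,0,-0.13,0,60,0.008,0,-0.003,0,-0.13,0,60,0.008,0,-0.003,0,-0.13,0,60]'
python3 -m crank '[0,0,0,0,0,0,10,0,0,0,0,0,0,10,0,0,0,0,0,0,10,0,0,0,0,0,0,10,0,0,0,0,0,0,10,0,0,0,0,0,0,10,0,0,0,0,0,0,10]'
python3 - <<'E'
from bub import *
im=bot.snapshot('top');print(bubble(im,'top',-.03))
s=bot.read_state();x=np.array(s['tcp_pos']);print(np.round(s['joint_pos'],2),move(x+[10,.4,0]))
E
```

```text
clock: 12.15
tcp_pos: [520.1, 30.0, 54.0]
orientation: [[-0.774, -0.039, 0.632], [-0.028, 0.999, 0.027], [-0.633, 0.003, -0.774]]
force: [5.4, 14.8, 26.5]
opening: 0.682
gripper_force: 0.0
clock: 12.73
tcp_pos: [520.9, 31.3, 56.0]
orientation: [[-0.772, -0.042, 0.635], [-0.031, 0.999, 0.029], [-0.635, 0.002, -0.772]]
force: [-0.5, 1.7, 1.8]
opening: 0.252
gripper_force: 29.9
(np.float64(88.53785835015034), array([62.5, 63. ]), np.float32(26929.0))
[ 0.84  1.29 -1.27  2.4   2.34  1.2  -0.2 ] (array([-0.031, -0.   ,  0.025]), array([0., 0., 0.]))
```

```bash
python3 -m crank '[-0.012,0,0.01,0,0,0,10,-0.024,0,0.02,0,0,0,10,-0.037,0,0.03,0,0,0,10,-0.042,0,0.034,0,0,0,10,-0.042,0,0.034,0,0,0,10]'
python3 - <<'E'
from bub import *
im=bot.snapshot('top');print(bubble(im,'top',-.01))
E
```

```text
clock: 13.2
tcp_pos: [531.9, 32.6, 56.0]
orientation: [[-0.773, -0.045, 0.633], [-0.033, 0.999, 0.031], [-0.634, 0.003, -0.774]]
force: [-12.8, 0.0, 13.6]
opening: 0.248
gripper_force: 30.0
(np.float64(81.66113197273138), array([62. , 62.5, 63. , 92.5, 93. ]), np.float32(23476.0))
```

```bash
python3 -m crank '[-0.01,0,0.008,0,0,0,10,-0.02,0,0.016,0,0,0,10,-0.02,0,0.016,0,0,0,10,-0.02,0,0.016,0,0,0,10]'
python3 - <<'E'
from bub import *
im=bot.snapshot('top');cv2.imwrite('pics/t6.png',im[:,:,::-1]);print(bubble(im,'top',0))
im2=bot.snapshot('scene');cv2.imwrite('pics/s6.png',im2[:,:,::-1]);print(bubble(im2,'scene',0))
f=lambda a,k:cv2.resize(a,None,fx=k,fy=k,interpolation=cv2.INTER_CUBIC)
a=f(im[130:200,215:320],7);b=f(im2[205:260,180:275],7)
v=np.zeros((600,735,3),np.uint8);a=f(im[132:192,262:312],9);b=f(im2[205:255,180:235],7)
v=np.zeros((560,850,3),np.uint8);v[:540,:400]=cv2.resize(a,(400,540)[:2]) if 0 else f(im[132:192,265:305],9)[:540,:360].copy() if 0 else cv2.resize(im[132:192,262:306],(400,540),interpolation=cv2.INTER_CUBIC)
v=v[:,:800];v[:350,410:795]=b[:350,:385];cv2.imwrite('pics/v6.png',v[:,:,::-1])
E
```

```text
clock: 13.58
tcp_pos: [538.5, 33.0, 56.0]
orientation: [[-0.773, -0.045, 0.633], [-0.033, 0.999, 0.031], [-0.634, 0.003, -0.774]]
force: [-11.7, 0.7, 10.9]
opening: 0.245
gripper_force: 30.0
(np.float64(76.56430079289007), array([62. , 62.5, 63. , 92. , 92.5, 93. ]), np.float32(23963.0))
(np.float64(76.41906989315164), array([61. , 61.5, 62. , 90.5, 91. , 91.5, 92. , 92.5]), np.float32(12845.0))
```

View pics/v6.png

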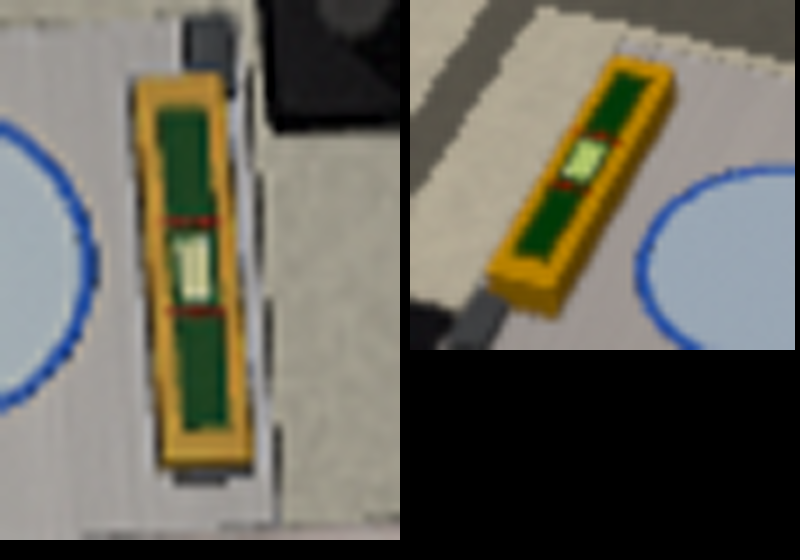

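Picture v6: the bubble (rows 234–303) sits centred between the red marks (rows 221 and 311). I'll release now and check that it holds.

```bash
python3 -m crank '[0,0,0,0,0,0,40,0,0,0,0,0,0,60,0,0,0,0,0,0,75,0,0,0,0,0,0,75,0,0,0,0,0,0,75,0,0,0,0,0,0,75]'
python3 - <<'E'
from bub import *
im=bot.snapshot('top');print(bubble(im,'top',0));im=bot.snapshot('scene');print(bubble(im,'scene',0))
for x,z,t in((515,75,.6),(485,105,.4),(450,150,.2)):print(move([x,32,z],lean(.04,t)))
E
```

```text
clock: 14.18
tcp_pos: [540.7, 31.3, 55.5]
orientation: [[-0.773, -0.04, 0.634], [-0.03, 0.999, 0.027], [-0.634, 0.002, -0.773]]
force: [0.3, 0.2, 0.7]
opening: 0.675
gripper_force: 0.0
(np.float64(76.32858986596595), array([62. , 62.5, 63. , 92. , 92.5, 93. ]), np.float32(23435.0))
(np.float64(76.48327483518759), array([61. , 61.5, 62. , 90.5, 91. , 91.5, 92. , 92.5]), np.float32(12948.0))
(array([ 0.03 ,  0.007, -0.125]), array([ 0.003,  0.111, -0.001]))
(array([ 0.046,  0.012, -0.294]), array([ 0.003,  0.365, -0.001]))
(array([ 0.04 ,  0.018, -0.522]), array([ 0.003,  0.62 , -0.001]))
```

```bash
python3 -m crank '[0.015,0.003,-0.06,0,0.05,0,75,0.03,0.007,-0.125,0,0.11,0,75,0.04,0.01,-0.21,0,0.24,0,75,0.046,0.012,-0.294,0,0.365,0,75,0.046,0.012,-0.3,0,0.4,0,75,0.043,0.015,-0.4,0,0.5,0,75,0.04,0.018,-0.52,0,0.62,0,75,0.04,0.018,-0.52,0,0.62,0,75,0.04,0.018,-0.52,0,0.62,0,75]'
python3 - <<'E'
from bub import *
from kin import *
s=bot.read_state();print(np.round(s['joint_pos'],2))
im=bot.snapshot('top');print(bubble(im,'top',0))
T=cam('top')
# cast corners top-face estimate
C=np.array([[649.7,309.3],[657.5,253.2],[593.4,249.6],[585.6,302.7]]);print(C.mean(0))
print('yaw of 66 edge',np.degrees(np.arctan2(*( (C[0]+C[1]-C[2]-C[3])[::-1]))))
for t in([440,60,320],[440,180,320]):print(move(t,lean(-.1,0)))
E
```

```text
clock: 15.03
tcp_pos: [451.4, 33.0, 152.5]
orientation: [[-0.979, -0.04, 0.201], [-0.039, 0.999, 0.01], [-0.201, 0.002, -0.98]]
force: [0.7, -0.8, 0.6]
opening: 0.855
gripper_force: 0.0
[ 0.81  0.65 -1.25  2.23  1.08  0.77  0.47]
(np.float64(76.28010106123577), array([62. , 62.5, 63. , 92. , 92.5, 93. ]), np.float32(21995.0))
[621.55 278.7 ]
yaw of 66 edge 4.549051759596775
(array([-0.096,  0.114, -0.67 ]), array([0.019, 0.259, 0.178]))
(array([-0.115,  0.594, -0.666]), array([0.019, 0.259, 0.178]))
```

```bash
python3 -m crank '[-0.03,0.03,-0.2,0,0.1,0.05,88,-0.06,0.15,-0.4,0,0.2,0.1,88,-0.1,0.3,-0.6,0.02,0.26,0.178,88,-0.11,0.45,-0.66,0.02,0.26,0.178,88,-0.115,0.6,-0.66,0.02,0.26,0.178,88,-0.115,0.6,-0.66,0.02,0.26,0.178,88,-0.115,0.6,-0.66,0.02,0.26,0.178,88,-0.115,0.6,-0.66,0.02,0.26,0.178,88]'
python3 - <<'E'
from h import *
s=bot.read_state();print(np.round(s['joint_pos'],2))
for t in([600,279,220],):print(move(t,lean(.1,0)))
E
```

```text
clock: 15.75
tcp_pos: [439.8, 185.0, 318.7]
orientation: [[-0.996, 0.095, -0.0], [0.095, 0.996, 0.001], [0.0, 0.001, -1.0]]
force: [0.0, 0.3, -0.9]
opening: 0.997
gripper_force: 0.0
[ 0.49  0.42 -1.23  1.87  0.43  1.16  0.59]
(array([-0.603,  0.434,  0.395]), array([ 0.001, -0.   , -0.248]))
```

```bash
python3 -m crank '[-0.2,0.15,0.1,0,0,-0.1,88,-0.4,0.3,0.25,0,0,-0.248,88,-0.6,0.434,0.395,0,0,-0.248,88,-0.6,0.434,0.395,0,0,-0.248,88,-0.6,0.434,0.395,0,0,-0.248,88,-0.6,0.434,0.395,0,0,-0.248,88,-0.6,0.434,0.395,0,0,-0.248,88]'
python3 - <<'E'
from h import *
s=bot.read_state();im=bot.snapshot('wrist');cv2.imwrite('pics/w7.png',im[:,:,::-1]);W=cam('wrist',s)
hsv=cv2.cvtColor(im,cv2.COLOR_RGB2HSV);u,v=proj(W,[621,279,30])[0];print('expect',u,v,im[int(v),int(u)],hsv[int(v),int(u)])
h=hsv[int(v),int(u)];m=cv2.inRange(hsv,(18,70,90),(32,200,255));n,l,st,ce=cv2.connectedComponentsWithStats(m);
k=l[int(v),int(u)];print(st[st[:,4]>200],k)
from scipy.ndimage import label
if k:
  c=max(cv2.findContours((l==k).astype(np.uint8),0,1)[0],key=cv2.contourArea);r=cv2.minAreaRect(c);b=cv2.boxPoints(r);print(r)
  P=np.array([onz(W,x,30) for x in b]);print(P.round(1),P.mean(0))
E
```

```text
clock: 16.33
tcp_pos: [599.1, 272.9, 212.9]
orientation: [[-0.996, -0.094, -0.01], [-0.094, 0.996, -0.003], [0.01, -0.002, -1.0]]
force: [0.0, 0.8, 1.2]
opening: 0.999
gripper_force: 0.0
expect 257.37452645195464 194.62426417970175 [186 172 120] [ 24  90 186]
[[     0      0    512    384 193692]
 [   232    165     55     60   2870]] 1
((259.6436767578125, 194.51698303222656), (58.17218017578125, 53.17784118652344), 87.27368927001953)
[[593.5 249.8  30. ]
 [585.6 303.7  30. ]
 [649.4 314.8  30. ]
 [657.9 257.6  30. ]] [621.61229709 281.46792977  30.        ]
```

View pics/w7.png

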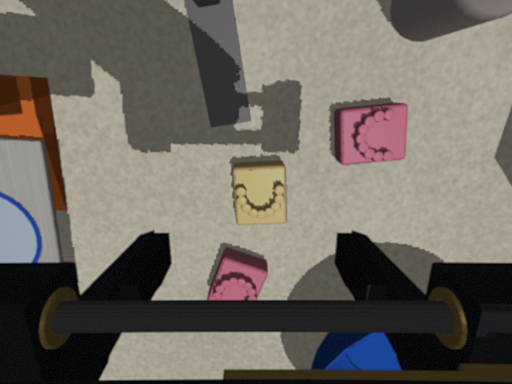

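Picture w7: the yellow cast is at (259,194), with the pinks at (371,133) and (238,278). It matches the earlier measurement: (621.5, 280.5), yaw about 0.13.

```bash
python3 - <<'E'
from h import *
for t in([621.5,280.5,70],[621.5,280.5,26]):print(move(t,lean(.13,0)))
E
```

```text
(array([-0.099,  0.022,  0.58 ]), array([-0.001, -0.01 , -0.045]))
(array([-0.1  ,  0.022,  0.756]), array([-0.001, -0.01 , -0.045]))
```

```bash
python3 -m crank '[-0.09,0.02,0.1,0,-0.01,-0.045,88,-0.1,0.022,0.25,0,-0.01,-0.045,88,-0.1,0.022,0.4,0,-0.01,-0.045,88,-0.1,0.022,0.5,0,-0.01,-0.045,88,-0.1,0.022,0.6,0,-0.01,-0.045,88,-0.1,0.022,0.68,0,-0.01,-0.045,88,-0.1,0.022,0.75,0,-0.01,-0.045,88,-0.1,0.022,0.75,0,-0.01,-0.045,88]'
python3 - <<'E'
from h import *
s=bot.read_state();print(move([621.5,280.5,26],lean(.13,0)))
E
```

```text
clock: 17.05
tcp_pos: [621.1, 280.4, 27.4]
orientation: [[-0.992, -0.13, -0.0], [-0.13, 0.992, -0.001], [0.0, -0.001, -1.0]]
force: [-0.8, -1.0, 0.4]
opening: 0.998
gripper_force: 0.0
(array([-0.002,  0.   ,  0.006]), array([-0.002, -0.   ,  0.   ]))
```

```bash
python3 -m crank '[0,0,0,0,0,0,50,0,0,0,0,0,0,40,0,0,0,0,0,0,40,0,0,0,0,0,0,40,0,0,0,0,0,0,40,0,0,0,0,0,0,40]'
python3 -m crank '[0,0,-0.1,0,0,0,40,0,0,-0.2,0,0,0,40,0,0,-0.35,0,0,0,40,0,0,-0.5,0,0,0,40,0,0,-0.65,0,0,0,40,0,0,-0.8,0,0,0,40,0,0,-0.8,0,0,0,40]'
python3 - <<'E'
from h import *
for t in([660,100,230],[690.5,-4,180]):print(move(t,lean(.04,0)))
E
```

```text
clock: 17.55
tcp_pos: [623.3, 282.7, 31.5]
orientation: [[-0.992, -0.13, 0.005], [-0.13, 0.992, 0.002], [-0.005, 0.001, -1.0]]
force: [-0.8, -0.4, 4.6]
opening: 0.629
gripper_force: 30.0
clock: 18.13
tcp_pos: [624.2, 284.9, 238.7]
orientation: [[-0.991, -0.13, 0.012], [-0.13, 0.992, 0.008], [-0.013, 0.006, -1.0]]
force: [1.1, 0.9, -1.1]
opening: 0.632
gripper_force: 30.0
(array([-0.046, -0.752,  0.031]), array([0.009, 0.016, 0.115]))
(array([-0.11 , -1.182,  0.229]), array([0.009, 0.016, 0.115]))
```

```bash
python3 -m crank '[-0.01,-0.12,0,0,0,0.02,40,-0.02,-0.26,0.005,0.005,0.01,0.06,40,-0.025,-0.4,0.01,0.009,0.016,0.115,40,-0.04,-0.55,0.02,0.009,0.016,0.115,40,-0.045,-0.7,0.02,0.009,0.016,0.115,40,-0.046,-0.75,0.02,0.009,0.016,0.115,40,-0.046,-0.75,0.02,0.009,0.016,0.115,40]'
python3 - <<'E'
from h import *
s=bot.read_state();print(np.round(s['joint_pos'],2))
for t in([690.5,-4,150],[690.5,-4,80]):print(move(t,lean(.04,0)))
E
```

```text
clock: 18.72
tcp_pos: [658.9, 91.2, 223.6]
orientation: [[-0.999, -0.032, -0.01], [-0.032, 0.999, -0.01], [0.01, -0.01, -1.0]]
force: [0.5, -0.1, -3.0]
opening: 0.63
gripper_force: 30.0
[ 0.38  0.82 -0.99  1.48  0.71  1.24  0.91]
(array([-0.117, -0.382,  0.297]), array([-0.013, -0.013, -0.01 ]))
(array([-0.12 , -0.379,  0.577]), array([-0.013, -0.013, -0.01 ]))
```

```bash
python3 -m crank '[-0.05,-0.15,0.05,-0.013,-0.013,-0.01,40,-0.1,-0.28,0.15,-0.013,-0.013,-0.01,40,-0.118,-0.36,0.25,-0.013,-0.013,-0.01,40,-0.118,-0.381,0.3,-0.013,-0.013,-0.01,40,-0.118,-0.381,0.36,-0.013,-0.013,-0.01,40,-0.118,-0.381,0.42,-0.013,-0.013,-0.01,40,-0.118,-0.381,0.42,-0.013,-0.013,-0.01,40,-0.118,-0.381,0.42,-0.013,-0.013,-0.01,40]'
python3 - <<'E'
from bub import *
T=cam('top');S=cam('scene')
im=bot.snapshot('scene');im2=bot.snapshot('top');cv2.imwrite('pics/s8.png',im[:,:,::-1]);cv2.imwrite('pics/t8.png',im2[:,:,::-1])
# disc blue rim ellipse fit in scene picture at start vs spot
hsv=cv2.cvtColor(cv2.imread('pics/t6.png'),cv2.COLOR_BGR2HSV);m=cv2.inRange(hsv,(105,120,80),(125,255,255));m[:130]=0;m[195:]=0;m[:,:225]=0;m[:,290:]=0
p=np.argwhere(m)[:,::-1].astype(np.float32);e=cv2.fitEllipse(p);print(len(p),e,onz(T,e[0],36),onz(T,e[0],33))
s=bot.read_state();print(move([690.5,-4,75],lean(.04,0)),bubble(im,'scene'))
E
```

```text
clock: 19.38
tcp_pos: [689.5, 5.7, 120.3]
orientation: [[-0.999, -0.051, -0.0], [-0.051, 0.999, 0.006], [-0.0, 0.006, -1.0]]
force: [0.2, 0.0, -2.2]
opening: 0.628
gripper_force: 30.0
140 ((253.87478637695312, 161.14491271972656), (34.332820892333984, 34.964622497558594), 97.79895782470703) [690.97196257  -2.2048878   36.        ] [691.50514289  -2.28468296  33.        ]
(array([ 0.003, -0.037,  0.187]), array([0.007, 0.004, 0.013])) (np.float64(0.0), array([61. , 61.5, 62. , 91. , 91.5, 92. ]), np.float32(0.0))
```

```bash
python3 -m crank '[-0.003,-0.033,0.06,0.007,0.004,0.013,40,-0.003,-0.033,0.12,0.007,0.004,0.013,40,-0.003,-0.033,0.16,0.007,0.004,0.013,40,-0.003,-0.033,0.185,0.007,0.004,0.013,40,-0.003,-0.033,0.185,0.007,0.004,0.013,40,-0.003,-0.033,0.185,0.007,0.004,0.013,40]'
python3 -m crank '[0,0,0.006,0,0,0,40,0,0,0.012,0,0,0,40,0,0,0.018,0,0,0,40,0,0,0.018,0,0,0,40]'
python3 - <<'E'
from h import *
print(move([692,-3,70],lean(.04,0)))
E
```

```text
clock: 19.98
tcp_pos: [691.1, -4.7, 73.7]
orientation: [[-0.999, -0.038, -0.003], [-0.038, 0.999, -0.001], [0.003, -0.001, -1.0]]
force: [-0.3, -0.1, -1.7]
opening: 0.63
gripper_force: 30.0
clock: 20.32
tcp_pos: [691.4, -5.0, 69.8]
orientation: [[-0.999, -0.038, -0.002], [-0.038, 0.999, -0.002], [0.002, -0.001, -1.0]]
force: [0.0, -0.0, -1.6]
opening: 0.631
gripper_force: 30.0
(array([-0.003,  0.008, -0.001]), array([-0.002, -0.002, -0.003]))
```

```bash
python3 -m crank '[0,0.004,0.004,0,0,0,40,0,0.006,0.008,0,0,0,40,0,0.006,0.008,0,0,0,40]'
python3 -m crank '[0,0,0.004,0,0,0,40,0,0,0.008,0,0,0,40,0,0,0.008,0,0,0,40]'
```

```text
clock: 20.57
tcp_pos: [691.2, -3.2, 67.7]
orientation: [[-0.999, -0.038, -0.002], [-0.038, 0.999, -0.001], [0.002, -0.001, -1.0]]
force: [1.1, -0.4, -2.1]
opening: 0.632
gripper_force: 30.0
clock: 20.82
tcp_pos: [691.4, -3.3, 66.9]
orientation: [[-0.999, -0.038, -0.002], [-0.038, 0.999, -0.002], [0.002, -0.002, -1.0]]
force: [-4.1, 0.1, 5.4]
opening: 0.634
gripper_force: 30.0
```

Touchdown is gentle at about 7 N. I'll open just enough to clear the cast, then go straight up.

```bash
python3 -m crank '[0,0,0,0,0,0,62,0,0,0,0,0,0,70,0,0,0,0,0,0,70,0,0,0,0,0,0,70,0,0,0,0,0,0,70]'
python3 -m crank '[0,0,-0.03,0,0,0,70,0,0,-0.1,0,0,0,70,0,0,-0.25,0,0,0,70,0,0,-0.4,0,0,0,70,0,0,-0.55,0,0,0,70,0,0,-0.7,0,0,0,70,0,0,-0.85,0,0,0,70,0,0,-0.95,0,0,0,70,0,0,-0.95,0,0,0,70]'
python3 - <<'E'
from bub import *
im=bot.snapshot('scene');print(bubble(im,'scene'));cv2.imwrite('pics/s9.png',im[:,:,::-1])
im2=bot.snapshot('top');print(bubble(im2,'top'));cv2.imwrite('pics/t9.png',im2[:,:,::-1])
s=bot.read_state();w=bot.snapshot('wrist');W=cam('wrist',s)
for n,i in(('scene',im),('wrist',w)):
  C=cam(n,s);hsv=cv2.cvtColor(i,cv2.COLOR_RGB2HSV);m=cv2.inRange(hsv,(18,60,90),(32,180,255))
  k,l,st,ce=cv2.connectedComponentsWithStats(m);e=proj(C,[691,-2.5,66])[0];print(n,'expect',e,[(ce[j].round(1).tolist(),st[j][4]) for j in range(1,k) if st[j][4]>60])
E
```

```text
clock: 21.23
tcp_pos: [691.4, -3.5, 65.8]
orientation: [[-0.999, -0.038, -0.002], [-0.038, 0.999, -0.001], [0.002, -0.001, -1.0]]
force: [0.1, 0.6, -0.2]
opening: 0.795
gripper_force: 0.0
clock: 21.98
tcp_pos: [693.9, -1.5, 312.0]
orientation: [[-0.999, -0.038, 0.009], [-0.038, 0.999, 0.0], [-0.009, 0.0, -1.0]]
force: [1.3, 0.3, 0.2]
opening: 0.795
gripper_force: 0.0
(np.float64(76.43377866741322), array([61. , 61.5, 62. , 90.5, 91. , 91.5, 92. , 92.5]), np.float32(14731.0))
(np.float64(0.0), array([], dtype=float64), np.float32(0.0))
scene expect [230.71759671 233.78005333] [([230.6, 238.3], np.int32(484))]
wrist expect [253.61262274 159.10694847] [([252.0, 157.4], np.int32(2253)), ([185.3, 180.8], np.int32(255))]
```

```bash
python3 -m crank '[0,0,0,0,0,0,70,0,0,0,0,0,0,70,0,0,0,0,0,0,70,0,0,0,0,0,0,70]'; python3 - <<'E'
from bub import *
print(bubble(bot.snapshot('scene'),'scene'));print(bot.hand_in())
E
```

```text
clock: 22.47
tcp_pos: [691.5, -3.2, 302.4]
orientation: [[-0.999, -0.038, -0.003], [-0.038, 0.999, -0.001], [0.003, -0.001, -1.0]]
force: [0.3, 0.3, 0.1]
opening: 0.8
gripper_force: 0.0
(np.float64(76.48456290067286), array([61. , 61.5, 62. , 90.5, 91. , 91.5, 92. , 92.5]), np.float32(14852.0))
the job is handed in; nothing more can be done
None
```

I handed the job in at about 22.5 s. The orange shim is under the foot, the bubble measured within about 1 mm of centred before and after placing, and the cast stands on the disc within a few mm of its middle. The hand-in returned no verdict.

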